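Check the juice groove of a sanded carving board with a sprung depth gauge

TASK

The carving board in the steel tray has been sanded and its juice groove must be checked. Take the depth gauge out of its wooden stand, find the groove run along the board's near edge with the pin, and somewhere in the middle part of that run press the gauge down, upright and astride the groove, until its foot sits flat on the board with the pin in the groove; hold it down there for a moment with a push of about 10 N so that the red pointer takes the depth, and never press the board harder than 25 N. Then seat the gauge upright back in its stand, with the reading left on it: the pin must never be pushed further in than the groove pushes it, and nothing else may be knocked.

Things in the scene. Friction and masses are not known exactly. Their poses are not given: they have to be found in the camera images.
- tray: Shallow steel drip tray, 240 x 278 mm, rim 17 mm high, fixed; origin at the centre of its underside, x across it (away from the robot at yaw 0), y along its long side. In it a wooden carving board, 200 (tray x) x 260 mm (tray y), top level and 34 mm above the worktop. The board lies parallel to the tray but up to 13 mm off its centre either way along tray x, unmeasured; it does not shift.
- groove_near (a point): Where the middle of the near groove run would be, at the height of the board's top, if the board lay central in the tray (tray x -66 mm, y 0); the real groove is up to 13 mm off along x. Axes as the tray's; the run goes along y. Groove: 8 mm wide, upright sides, 5 to 9 mm deep (unknown), 34 mm inside the board's edges all round. Middle part of the run: within 65 mm of this point.
- stand: Dark wooden stand, 84 x 42 mm, fixed; origin at the centre of its underside, x along its long side. Two cheeks with a 32 mm gap along x between them, 8 mm floor. The gauge's foot rests on the cheeks 32 mm above the worktop, in a recess 74 x 30 mm with lips up to 36 mm, its long side along the stand's x (either way round), the pin hanging free in the gap.
- gauge_body (a point): Centre of the gauge's black body, the place to grip: 34 (gauge x) x 20 (gauge y) x 64 mm high, this point 45 mm above the foot's underside, body 10 to 74 mm above it. Grip across y. Axes: z up, x along the foot. The stem with a red cap stands above the body to 88 mm, to 106 mm with the pin right in. The gauge weighs about 0.2 kg and starts in its stand.
- gauge_foot (a point): Centre of the underside of the gauge's steel foot, a bar 66 (gauge x) x 22 (gauge y) x 10 mm; axes as the gauge's. Astride the groove: the foot's long side lies across the groove. Foot and board are hard: meeting faster than about 8 mm/s gives a knock of over 25 N.
- pin_tip (a point): Lower end of the gauge's round steel pin, 5 mm thick with a flat end, on the gauge's axis; 18 mm below the foot's underside when free.
- pointer_mark (a point): The red drag pointer on the gauge's scale: 52 mm above the pin's tip at the start and whenever the pin carries it, more once the pin has sprung back and left it behind.
- pin (a joint): How far the sprung pin is pushed up into the gauge: 0 (free) to 0.018 m (flush with the foot); the spring presses with 0.9 N at 0, 1.6 N at 6 mm, 3 N at 18 mm. Foot flat on the board and pin on the groove's floor: 18 mm less the groove's depth, so 9 to 13 mm. Push-in of up to 8 mm while feeling for the groove does no harm.
- pointer (a joint): Drag pointer, m: the furthest that the pin has been pushed in so far. It starts at 0 and stays by friction; nothing brings it back.
- sanding_block: Cork sanding block, 62 x 105 mm, 34 mm high, at the left; origin at the centre of its underside. A bystander.
- oil: Small amber dropper bottle, 33 mm across, 102 mm high, standing at the left; origin at the centre of its underside. A bystander.
- egg_timer: White egg timer, 63 mm across, 48 mm high, at the back; origin at the centre of its underside. A bystander.

How it is judged:
By the outcome, as a careful person would: the job done as asked, in the order asked, and still so for the second after the job is handed in, with the robot touching nothing.
It also fails if it takes over 69 s, if anything falls off the work surface, if the arm or the gripper's body presses on something with over 40 N, if the wrist force passes 120 N, or if a joint passes its speed limit or range.

ROBOT

A 7-joint arm with a two-finger parallel gripper is mounted at the origin on the work surface; the furniture and walls round the work are solid. World frame = base frame: x ahead of the robot, y to its left, z up, the work surface at z = 0. Lengths are in m, angles in rad, forces in N, time in s.
With the tool pointing down it reaches from about 0.4 to 0.85 m from the base axis. Payload 10.4 kg.
Tool frame: the origin (TCP) lies on the centre line of the jaws, within the pads' length; the fingertips stand 11 mm ahead of it and the grasp point (between the pads) lies 8 mm behind it; z points along the fingers, y is the line along which they close (so a half turn about z gives the same grasp; the last joint's range is limited). The gripper opens to 87 mm and grips with 3 to 60 N. Pads are 19 mm wide; open, the fingers measure 117 mm over their backs; the gripper's body (75 mm by 190 mm) begins 51 mm behind the grasp point.
Start: joints at [-1.19, 0.332, -0.065, 1.46, 0.022, 1.35, -0.088], TCP at [0.246, 0.575, 0.234] pointing down, gripper open.
Joint ranges: [-2.6, 2.6], [-0.5, 2.12], [-1.47, 1.34], [0.16, 2.42], [-1.27, 4.41], [0.06, 2.06], [-2.6, 2.6]. Speed limits (rad/s): [2.22, 2.22, 2.79, 2.79, 3.14, 3.14, 3.14].

INTERFACE

Orientations are given as a unit quaternion [x, y, z, w].
In Python, from bench import r gives the robot as it stands.
- The arm moves only by the shell command python3 -m pendant 'ROWS' [OPENING] [FORCE]. ROWS is JSON, a list of rows, each a list of 4 numbers: the shift along the tool's x, y, z in m, then the turn about the tool's z in rad. A call has 1 to 8 rows; each row shifts and turns the commanded pose from where the row before left it, along the tool's axes as they then stand; what a row does not reach is not made up. A row lasts 1/12 s, in which the tool goes at most 41.7 mm and 7.16 degrees, less where a joint would pass 70% of its speed; a pose out of reach is approached as far as the arm can. A call with a gripper value outside its range is refused whole. OPENING is the opening, from 0 (shut) to 1 (fully open), set as the call begins (- or left out, the last holds). The fingers move at their own pace and stop on an object; FORCE is the grip in N (left out, the last holds). Time passes only in rows, so rows that do not move let the fingers close. It gives the time, the measured TCP pose, the force, the opening and the grip force at its end, in the units of the state.
- r.read_state(): the state, without advancing time (a new reading comes with each control period).
- r.camera(name): name is "side" or "top"; returns a dict with "img" (384x512x3 uint8, red, green, blue), "camera_matrix" (3x3 intrinsics, pixels), "xyz" and "attitude" of the camera in the world. Camera axes: x right, y down, z forward; pixel columns grow to the right and rows downward; lengths in m; the calibration is good to about 2 mm. A picture is of the moment at which its call begins. There is no depth.
- r.close_job(): hands the job in; it is judged then, once.
Trained networks look in the newest picture that a camera, given by its name, has taken for a name from the list of things; names that differ only in an ending like _2 or _b are one class to them, and where a whole thing is asked for, a point or a joint stands for the part that bears it (a point fixed in the world has none). Each returns a list of dicts, best first, with "score" (0 to 1); they miss things now and then, are a little off and sometimes report something else, mostly with a low value. They report only what shows in the picture. A call takes as long as a camera call.
- r.outline_of(thing, camera): "mask" (384x512 bool, what is visible of it) and "bbox" ([centre column, centre row, width, height] in pixels, round what is visible of it).
The state is a dict: "time": time; "joint_positions": joint angles; "joint_vel": joint speeds; "joint_torque": joint torques, N m; "ee_pos": TCP position; "eef_rot": TCP orientation; "ft_force": force on the tool from outside, world axes, zero at the start; "torque": the same for the moment, N m; "width": finger opening in m; "grip_force": force on a finger pad.
Only numpy, scipy, OpenCV 4.12 (cv2) and the standard library are available. Lean on these libraries where they do the work, as an engineer would, in place of code of your own. Each camera call takes 0.05 s, during which the arm holds its last target. There are 200 camera calls.

## Working session

There is one attempt and no reset: what is moved stays moved. The work goes in short steps, Python scripts to look and compute and a shell command to move; the robot and the scene stay as the last step left them, time stands still between calls to the robot, and variables do not carry over. Pictures are saved under pics/ and viewed, at most 10 in all, crops included, and the job is handed in when it is done.

```bash
mkdir -p pics; ls; cat > h.py <<'E'
from bench import r
import numpy as np, cv2
from scipy.spatial.transform import Rotation as R
def cam(n):
    c=r.camera(n); a=np.array(c["attitude"],float)
    M=a if a.shape==(3,3) else R.from_quat(a).as_matrix()
    return c["img"],np.array(c["camera_matrix"]),np.array(c["xyz"]),M
def ray(K,p,M,uv,z):
    d=M@np.linalg.inv(K)@np.array([uv[0],uv[1],1.]); return p+d*(z-p[2])/d[2]
def proj(K,p,M,X):
    q=K@(M.T@(np.array(X)-p)); return q[:2]/q[2]
def save(img,name): cv2.imwrite("pics/"+name,img[...,::-1])
E
python3 - <<'E'
from h import *
for n in("top","side"):
    img,K,p,M=cam(n); print(n,K.tolist(),p,M.round(3).tolist())
    save(img,n+"0.png")
    for t in("tray","stand","gauge_body","gauge_foot","sanding_block","oil","egg_timer"):
        o=r.outline_of(t,n)
        print(t,[(round(x["score"],2),np.round(x["bbox"],1).tolist()) for x in o[:2]])
print(r.read_state())
a=cv2.imread("pics/top0.png");b=cv2.imread("pics/side0.png")
E
```

```text
pics
top [[477.5296345128331, 0.0, 256.3629683314094], [0.0, 477.5296345128331, 191.05841060381695], [0.0, 0.0, 1.0]] [0.50930979 0.04799002 1.37832963] [[-0.007, -0.996, 0.092], [-1.0, 0.009, 0.024], [-0.025, -0.092, -0.995]]
tray [(0.86, [236.2, 195.7, 110.3, 97.7])]
stand [(0.57, [359.9, 258.4, 19.1, 32.5])]
gauge_body [(0.48, [364.2, 260.1, 14.3, 21.7])]
gauge_foot [(0.53, [365.7, 259.4, 11.4, 26.9])]
sanding_block [(0.74, [143.9, 260.4, 32.7, 42.5])]
oil [(0.56, [144.1, 222.6, 14.4, 11.2])]
egg_timer [(0.63, [300.4, 130.2, 25.8, 18.7])]
side [[452.1911658602357, 0.0, 252.2405494883617], [0.0, 452.1911658602357, 194.74224902723523], [0.0, 0.0, 1.0]] [ 0.58785812 -1.05439424  0.71627604] [[1.0, -0.006, 0.025], [-0.024, -0.479, 0.877], [0.007, -0.878, -0.479]]
tray [(0.75, [181.7, 266.5, 28.7, 37.4])]
stand [(0.83, [182.6, 284.6, 34.5, 27.9])]
gauge_body [(0.58, [182.2, 264.7, 30.3, 40.6]), (0.32, [180.4, 284.1, 39.7, 29.5])]
gauge_foot [(0.95, [179.1, 264.9, 28.1, 42.2])]
sanding_block [(0.88, [201.9, 171.6, 35.9, 14.0])]
oil [(0.63, [231.7, 166.9, 8.7, 22.8])]
egg_timer [(0.29, [181.6, 264.2, 26.7, 39.0])]
{'time': 0.8, 'joint_positions': array([-1.18960011,  0.3321604 , -0.06470637,  1.46007921,  0.02161628,
        1.34991278, -0.08853542]), 'joint_vel': array([-8.50689146e-04, -1.24927445e-03, -2.42682574e-05,  7.81275487e-04,
       -4.54776120e-04,  8.35431937e-04,  4.35879616e-04]), 'joint_torque': array([ 4.26187335e-04, -6.22989607e+01,  2.46831699e-02, -3.90113282e+01,
       -6.11167867e-02,  3.15914664e-02,  3.94849133e-05]), 'ee_pos': array([0.24556523, 0.57476645, 0.23361023]), 'eef_rot': array([2.00540523e-01, 9.79685406e-01, 6.69931901e-05, 1.01298019e-05]), 'ft_force': array([ 0.38091772,  0.47463382, -0.57283056]), 'torque': array([ 0.04172429, -0.03556461, -0.0275542 ]), 'grip_force': 0.0, 'width': 0.08698388900040471}
```

```bash
python3 - <<'E'
import cv2,numpy as np
a=cv2.imread("pics/top0.png")[130:310,120:390];b=cv2.imread("pics/side0.png")[140:320,130:400]
cv2.imwrite("pics/t1.png",cv2.resize(a,None,fx=2.9,fy=2.9,interpolation=cv2.INTER_CUBIC))
cv2.imwrite("pics/s1.png",cv2.resize(b,None,fx=2.9,fy=2.9,interpolation=cv2.INTER_CUBIC))
E
```

```text
(no output)
```

View pics/t1.png

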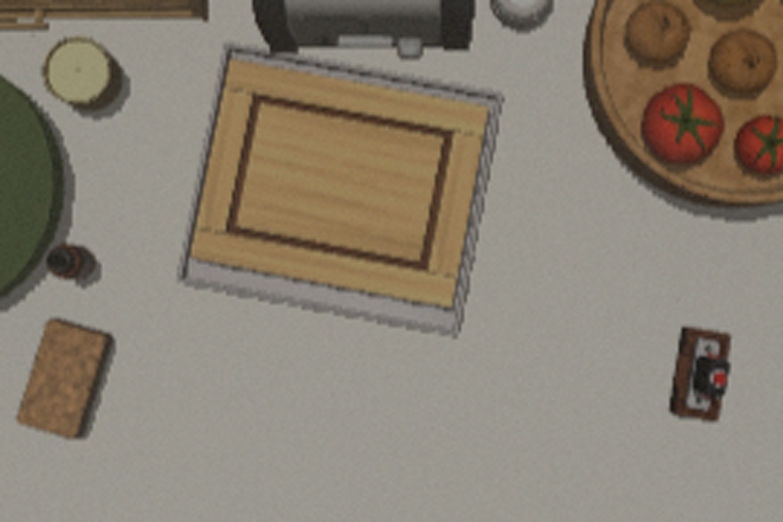

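View pics/s1.png

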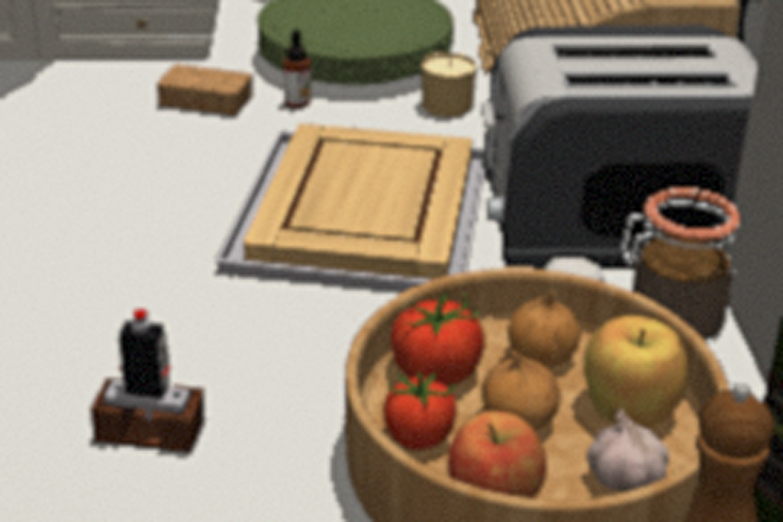

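```bash
python3 - <<'E'
from h import *
T=cam("top");S=cam("side")
def t(c,z): return ray(*T[1:],(120+c[0]/2.9-.3,130+c[1]/2.9-.3),z)
def s(c,z): return ray(*S[1:],(130+c[0]/2.9-.3,140+c[1]/2.9-.3),z)
print("cap top",t((719,379),.12),"side",s((141,311),.12))
st=[t(c,.036) for c in((683,327),(731,333),(719,420),(671,412))]
print("stand",np.mean(st,0),np.round(st,4))
for nm,f,pts in(("top",t,((232,230),(428,265),(449,135),(257,99))),("side",s,((317,142),(286,238),(420,241),(438,150)))):
    q=[f(c,.034) for c in pts]; print(nm,np.round(q,4).tolist(),[np.hypot(*(q[i]-q[i-1])[:2]).round(4) for i in range(4)])
# precise: stand mask
for n,C in(("top",T),("side",S)):
    for th in("stand","gauge_body","gauge_foot"):
        o=r.outline_of(th,n)
        if o:
            m=o[0]["mask"].astype(np.uint8); c=cv2.minAreaRect(cv2.findNonZero(m)); print(n,th,o[0]["score"],c)
# groove near line fit in top image: dark pixels
g=cv2.cvtColor(T[0],cv2.COLOR_RGB2GRAY).astype(float)
up=cv2.resize(g,None,fx=1,fy=1)
pts=[]
for u in range(206,264,3):
    v0=130+(230+(u-200)*2.9/196*35)/2.9
    vs=np.arange(int(v0)-4,int(v0)+6); w=np.clip(g[vs,u].max()-15-g[vs,u],0,None); pts.append(ray(*T[1:],(u,(w*vs).sum()/w.sum()),.034))
pts=np.array(pts); A=np.c_[pts[:,1],np.ones(len(pts))]; co,res,_,_=np.linalg.lstsq(A,pts[:,0],rcond=None); print("line x=a*y+b",co,np.abs(A@co-pts[:,0]).max())
E
```

```text
cap top [ 0.44198637 -0.20957409  0.12      ] side [ 0.44487538 -0.20713947  0.12      ]
stand [ 0.44338168 -0.20981357  0.036     ] [[ 0.4871 -0.1938  0.036 ]
 [ 0.4811 -0.2394  0.036 ]
 [ 0.3988 -0.2257  0.036 ]
 [ 0.4065 -0.1803  0.036 ]]
top [[0.5838, 0.2409, 0.034], [0.5484, 0.0502, 0.034], [0.675, 0.0286, 0.034], [0.7125, 0.2168, 0.034]] [np.float64(0.1309), np.float64(0.1939), np.float64(0.1285), np.float64(0.1919)]
side [[0.5813, 0.2369, 0.034], [0.5512, 0.0363, 0.034], [0.682, 0.029, 0.034], [0.7146, 0.2165, 0.034]] [np.float64(0.1349), np.float64(0.2029), np.float64(0.131), np.float64(0.1904)]
top stand 0.55 ((360.8800048828125, 258.8399963378906), (17.5362491607666, 30.829858779907227), 8.13010311126709)
top gauge_body 0.65 ((363.9692687988281, 258.7461853027344), (11.783299446105957, 23.318531036376953), 7.125016689300537)
top gauge_foot 0.64 ((364.3299865722656, 259.19000244140625), (13.435029983520508, 24.324474334716797), 8.130102157592773)
side stand 0.89 ((180.5330047607422, 282.5380859375), (39.328372955322266, 23.511526107788086), 4.085616588592529)
side gauge_body 0.75 ((183.20590209960938, 265.1764831542969), (28.619203567504883, 35.65273666381836), 14.03624439239502)
side gauge_foot 0.7 ((182.1120147705078, 264.3840026855469), (28.263900756835938, 35.41931915283203), 10.30484676361084)
line x=a*y+b [0.19668978 0.53680548] 0.000486475362603378
```

```bash
cat > go.py <<'E'
# usage: go.py x y z yaw_deg(of gauge x): prints tool shifts needed
import sys; from h import *
s=r.read_state(); X=np.array([float(v) for v in sys.argv[1:4]])
Rt=R.from_quat(s["eef_rot"]).as_matrix(); d=Rt.T@(X-s["ee_pos"])
yaw=np.degrees(np.arctan2(Rt[1,1],Rt[0,1]))-90
tw=(yaw-float(sys.argv[4])+90)%180-90
print("t",s["time"],"pos",s["ee_pos"].round(4),"yaw",yaw.round(2),"tilt",Rt[2,:2].round(4),"d",d.round(4),"turn",np.radians(tw).round(4),"F",s["ft_force"].round(2),"w",round(s["width"],4),"grip",round(s["grip_force"],1),"q",s["joint_positions"].round(2))
E
python3 -m pendant '[[-0.03,-0.02,0,-0.03],[-0.03,-0.02,0,-0.03],[-0.03,-0.02,0,-0.03],[-0.03,-0.02,0,-0.03],[-0.03,-0.02,0,-0.03],[-0.03,-0.02,0,-0.03],[-0.03,-0.02,0,-0.03],[-0.03,-0.02,0,-0.03]]' 0.6; python3 go.py 0.48 0.1 0.23 -9.5;python3 go.py 0.443 -0.209 0.2 -9.5
```

```text
time: 1.87
ee_pos: [0.4283, 0.3502, 0.2339]
eef_rot: [0.081, 0.997, 0.0, 0.0]
ft_force: [0.9, 1.0, -0.3]
width: 0.0529
grip_force: 0.0
t 1.8667 pos [0.4283 0.3502 0.2339] yaw -9.3 tilt [-0.0003  0.0006] d [-0.0914 -0.2385  0.0038] turn 0.0035 F [ 0.87  1.03 -0.26] w 0.0529 grip 0.0 q [-0.84  0.17  0.08  1.66 -0.01  1.31  0.65]
t 1.8667 pos [0.4283 0.3502 0.2339] yaw -9.3 tilt [-0.0003  0.0006] d [-0.1048 -0.5495  0.0336] turn 0.0035 F [ 0.87  1.03 -0.26] w 0.0529 grip 0.0 q [-0.84  0.17  0.08  1.66 -0.01  1.31  0.65]
```

```bash
python3 -m pendant '[[-0.011,-0.036,0,0],[-0.011,-0.036,0,0],[-0.011,-0.036,0,0],[-0.011,-0.036,0,0],[-0.011,-0.036,0,0],[-0.011,-0.036,0,0],[-0.011,-0.036,0,0],[-0.011,-0.036,0,0]]' >/dev/null; python3 -m pendant '[[-0.003,-0.036,0,0],[-0.003,-0.036,0,0],[-0.003,-0.036,0.005,0],[-0.003,-0.036,0.005,0],[-0.002,-0.036,0.005,0],[-0.003,-0.036,0.006,0],[0,-0.036,0.006,0],[0,0,0,0]]'; python3 go.py 0.443 -0.209 0.2 -9.5
```

```text
time: 3.2
ee_pos: [0.4404, -0.205, 0.2061]
eef_rot: [0.086, 0.996, -0.001, -0.0]
ft_force: [0.2, -0.0, -0.1]
width: 0.0522
grip_force: 0.0
t 3.2 pos [ 0.4404 -0.205   0.2061] yaw -9.87 tilt [ 0.0002 -0.002 ] d [-0.0032 -0.0035  0.0061] turn -0.0064 F [ 0.21 -0.05 -0.11] w 0.0522 grip 0.0 q [-0.27  0.02  0.63  1.89 -0.01  1.24  1.76]
```

```bash
python3 -m pendant '[[-0.003,-0.003,0.02,-0.006],[0,0,0.02,0],[0,0,0.02,0],[0,0,0.02,0],[0,0,0.01,0],[0,0,0,0]]' >/dev/null; python3 go.py 0.4435 -0.209 0.081 -9.5; python3 - <<'E'
from h import *
i,K,p,M=cam("side"); save(cv2.resize(i[200:320,130:250],None,fx=5,fy=5,interpolation=cv2.INTER_CUBIC),"s2.png")
E
```

```text
t 3.7 pos [ 0.4442 -0.2012  0.1148] yaw -9.04 tilt [ 0.0034 -0.    ] d [-0.0007 -0.0079  0.0338] turn 0.0081 F [-0.87  0.61  0.54] w 0.0523 grip 0.0 q [-0.25  0.15  0.63  1.98 -0.1   1.04  1.84]
```

View pics/s2.png

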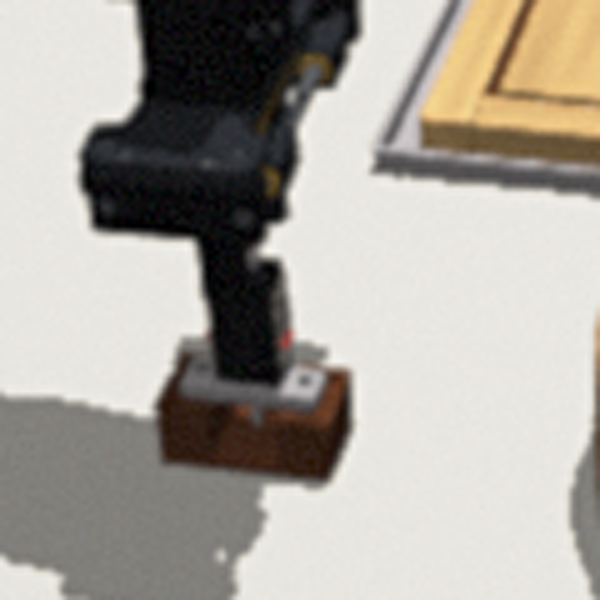

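The picture shows the near finger in front of the gauge body (about 250,330), nearly lined up in x, with the gauge foot seated in the stand (255,385). Next I correct y and lower the rest of the way.

```bash
python3 -m pendant '[[0,0,0,0],[0,0,0,0]]' >/dev/null; python3 go.py 0.4435 -0.209 0.081 -9.5
```

```text
t 3.9167 pos [ 0.4462 -0.2018  0.1177] yaw -9.04 tilt [-0.0019  0.0002] d [ 0.0016 -0.0075  0.0367] turn 0.0081 F [ 0.2   0.19 -0.24] w 0.0522 grip 0.0 q [-0.25  0.14  0.63  1.98 -0.1   1.04  1.84]
```

```bash
python3 -m pendant '[[0.0005,-0.0025,0.006,0.003],[0.0005,-0.0025,0.006,0.003],[0.0005,-0.0025,0.006,0.002],[0,0,0.006,0],[0,0,0.006,0],[0,0,0.006,0],[0,0,0,0],[0,0,0,0]]' >/dev/null; python3 go.py 0.4435 -0.209 0.081 -9.5
```

```text
t 4.5833 pos [ 0.4425 -0.2086  0.0801] yaw -9.49 tilt [ 0.001  -0.0001] d [-0.0011 -0.0002 -0.0009] turn 0.0001 F [-0.7  -0.26 -0.14] w 0.0519 grip 0.0 q [-0.22  0.21  0.63  2.01 -0.15  0.97  1.88]
```

```bash
python3 -m pendant '[[0,0,0,0],[0,0,0,0],[0,0,0,0],[0,0,0,0],[0,0,0,0],[0,0,0,0]]' 0 35 >/dev/null; python3 go.py 0.4435 -0.209 0.081 -9.5;  python3 -m pendant '[[0,0,0,0],[0,0,-0.002,0],[0,0,-0.004,0],[0,0,-0.008,0],[0,0,-0.012,0],[0,0,-0.012,0],[0,0,-0.012,0],[0,0,0,0]]' >/dev/null; python3 go.py 0.4435 -0.209 0.13 -9.5;
python3 - <<'E'
from h import *
i,K,p,M=cam("side"); save(cv2.resize(i[180:300,130:250],None,fx=5,fy=5,interpolation=cv2.INTER_CUBIC),"s3.png")
E
```

```text
t 5.0833 pos [ 0.4428 -0.2088  0.0806] yaw -9.5 tilt [-0.0002  0.0001] d [-0.0007 -0.0001 -0.0004] turn 0.0001 F [-0.03 -1.73 -0.92] w 0.0203 grip 8.0 q [-0.22  0.21  0.63  2.01 -0.15  0.97  1.88]
t 5.75 pos [ 0.444  -0.2093  0.1331] yaw -9.52 tilt [-0.0037  0.0002] d [0.0005 0.0002 0.0031] turn -0.0003 F [ 0.08 -0.77 -1.49] w 0.0195 grip 34.9 q [-0.25  0.12  0.64  1.96 -0.08  1.08  1.83]
```

View pics/s3.png

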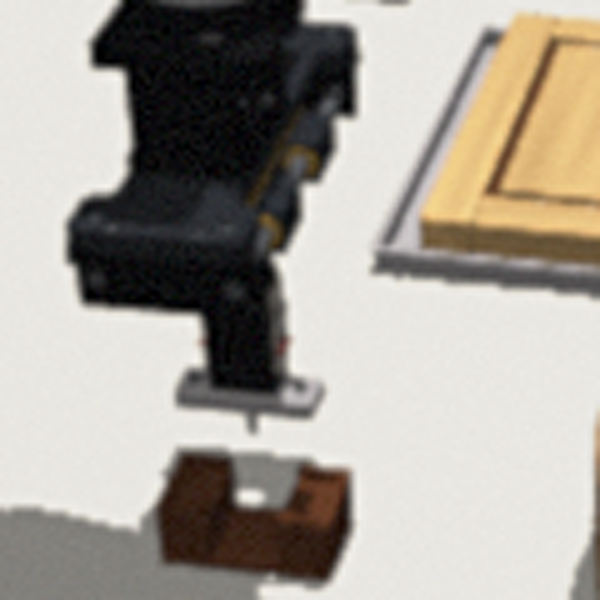

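The gauge is held upright and clear of the stand; its pin tip is at about (252,432) in the crop. Next I carry it above the middle of the near groove run.

```bash
python3 -m pendant '[[0,0.01,-0.002,0],[0,0.02,-0.002,0],[-0.002,0.03,-0.002,0],[-0.006,0.035,0,0],[-0.006,0.035,0,0.007],[-0.006,0.035,0,0.007],[-0.006,0.035,0,0.007],[-0.008,0.035,0,0.007]]' >/dev/null;python3 -m pendant '[[-0.008,0.035,0,0],[-0.007,0.03,0,0],[-0.006,0.03,0,0],[-0.006,0.02,0,0],[0,0.01,0,0],[0,0,0,0],[0,0,0,0]]' >/dev/null; python3 go.py 0.565 0.142 0.130 -11.1
python3 - <<'E'
from h import *
_,K,p,M=cam("side"); print("pin was",ray(K,p,M,(130+252/5-.4,180+432/5-.4),.0665),"tcp .444 -.2093")
E
```

```text
t 7.05 pos [0.5664 0.1334 0.1358] yaw -11.11 tilt [ 0.001  -0.0013] d [0.003  0.0082 0.0058] turn -0.0001 F [-0.66 -0.52 -1.98] w 0.0199 grip 34.9 q [-0.63  0.32  0.38  1.72 -0.13  1.13  1.17]
pin was [ 0.44501129 -0.20762661  0.0665    ] tcp .444 -.2093
```

```bash
python3 -m pendant '[[0.001,0,0.006,0],[0.001,0,0.006,0],[0.001,0,0.006,0],[0,0,0.006,0],[0,0,0.004,0],[0,0,0.002,0],[0,0,0,0],[0,0,0,0]]' >/dev/null; python3 go.py 0.5635 0.136 0.1036 -11.1
python3 - <<'E'
from h import *
i,K,p,M=cam("side"); 
u,v=proj(K,p,M,(.5635,.134,.034)); print(u,v); u=int(u)-40;v=int(v)-40
print(u,v);save(cv2.resize(i[v:v+80,u:u+80],None,fx=7.5,fy=7.5,interpolation=cv2.INTER_CUBIC),"s4.png")
E
```

```text
t 7.7667 pos [0.5641 0.1348 0.1065] yaw -11.11 tilt [-0. -0.] d [0.0009 0.001  0.0029] turn -0.0002 F [-0.61 -0.48 -1.66] w 0.0201 grip 34.9 q [-0.62  0.35  0.37  1.75 -0.14  1.07  1.18]
233.098148250868 204.58350089453987
193 164
```

View pics/s4.png

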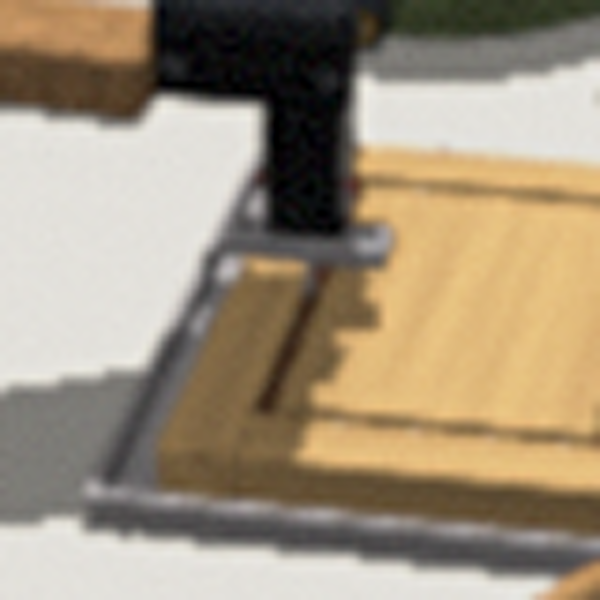

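The pin, near (318,285), is almost exactly over the dark groove line that runs from (265,405) to (320,275). Now I lower it to feel for the groove.

```bash
python3 -m pendant '[[0,0,0.002,0],[0,0,0.002,0],[0,0,0.002,0],[0,0,0.002,0],[0,0,0.001,0],[0,0,0.001,0],[0,0,0,0],[0,0,0,0]]'; python3 -m pendant '[[0,0,0,0],[0,0,0,0]]'; python3 go.py 0.5635 0.136 0.0955 -11.1
```

```text
time: 8.48
ee_pos: [0.5641, 0.1349, 0.0965]
eef_rot: [0.097, 0.995, 0.0, 0.0]
ft_force: [-0.5, -0.2, -2.1]
width: 0.0198
grip_force: 34.9
time: 8.65
ee_pos: [0.5641, 0.1349, 0.0967]
eef_rot: [0.097, 0.995, 0.0, 0.0]
ft_force: [-1.1, 0.4, -2.4]
width: 0.0197
grip_force: 34.9
t 8.65 pos [0.5641 0.1349 0.0967] yaw -11.1 tilt [-0.0001  0.0002] d [0.0008 0.0009 0.0012] turn -0.0001 F [-1.1   0.39 -2.45] w 0.0197 grip 34.9 q [-0.62  0.36  0.37  1.76 -0.15  1.05  1.18]
```

```bash
for k in 1 2 3; do python3 -m pendant '[[0.0007,0,0,0],[0,0,0,0],[0,0,0,0]]'|sed -n '2p;4p'; done
```

```text
ee_pos: [0.5633, 0.1351, 0.0966]
ft_force: [-0.0, 0.4, -1.7]
ee_pos: [0.5626, 0.1352, 0.0965]
ft_force: [0.3, -0.6, -2.3]
ee_pos: [0.562, 0.1353, 0.0965]
ft_force: [0.2, -0.5, -2.3]
```

```bash
python3 -m pendant '[[-0.0007,0,0,0],[-0.0007,0,0,0],[-0.0007,0,0,0],[0,0,0,0]]'|sed -n '2p;4p'; for k in 1 2 3; do python3 -m pendant '[[-0.0007,0,0,0],[0,0,0,0],[0,0,0,0]]'|sed -n '2p;4p'; done
```

```text
ee_pos: [0.5642, 0.1348, 0.0965]
ft_force: [0.1, -0.3, -1.8]
ee_pos: [0.5645, 0.1348, 0.0965]
ft_force: [-0.6, 0.3, -1.7]
ee_pos: [0.565, 0.1347, 0.0964]
ft_force: [-4.4, 0.3, -0.3]
ee_pos: [0.5654, 0.1346, 0.0962]
ft_force: [-5.6, 0.6, -0.7]
```

The far groove wall is at TCP x≈0.5647, with no resistance for 3 mm to the near side, so the pin is in the groove. I centre it and lower it.

```bash
python3 -m pendant '[[0.001,0,0,0],[0.0012,0,0,0],[0,0,0.0005,0],[0,0,0.0005,0],[0,0,0.0005,0],[0,0,0.0005,0],[0,0,0.0005,0],[0,0,0.0005,0]]'|sed -n '2p;4p'; python3 -m pendant '[[0,0,0.0005,0],[0,0,0.0005,0],[0,0,0.0005,0],[0,0,0.0005,0],[0,0,0.0005,0],[0,0,0.0005,0],[0,0,0.0005,0],[0,0,0.0005,0]]'|sed -n '2p;4p';  python3 -m pendant '[[0,0,0.0005,0],[0,0,0.0005,0],[0,0,0.0005,0],[0,0,0.0005,0],[0,0,0.0005,0],[0,0,0.0005,0],[0,0,0,0],[0,0,0,0]]'; python3 go.py 0.5632 0.135 0.0826 -11.1
```

```text
ee_pos: [0.5643, 0.1349, 0.0937]
ft_force: [0.5, 0.2, 0.1]
ee_pos: [0.5641, 0.1349, 0.0896]
ft_force: [1.0, 0.2, 0.8]
time: 12.48
ee_pos: [0.5639, 0.1349, 0.0865]
eef_rot: [0.097, 0.995, 0.0, -0.0]
ft_force: [1.6, 0.1, 0.5]
width: 0.0198
grip_force: 34.9
t 12.4833 pos [0.5639 0.1349 0.0865] yaw -11.1 tilt [0.0002 0.    ] d [ 0.0007 -0.0001  0.0039] turn -0.0001 F [1.63 0.1  0.51] w 0.0198 grip 34.9 q [-0.62  0.37  0.37  1.77 -0.15  1.03  1.18]
```

```bash
python3 - <<'E'
from h import *
i,K,p,M=cam("side"); 
u,v=213,170
save(cv2.resize(i[v:v+50,u:u+60],None,fx=12,fy=12,interpolation=cv2.INTER_CUBIC),"s5.png")
for x in(-.033,.033):
    e=np.array([.5639,.1349,.0379])+x*np.array([.981,-.1925,0])+.011*np.array([-.19,-.98,0]); print((proj(K,p,M,e)-[u,v])*12+6)
E
```

```text
[111.10014607 415.37276106]
[369.22284431 439.08961811]
```

View pics/s5.png

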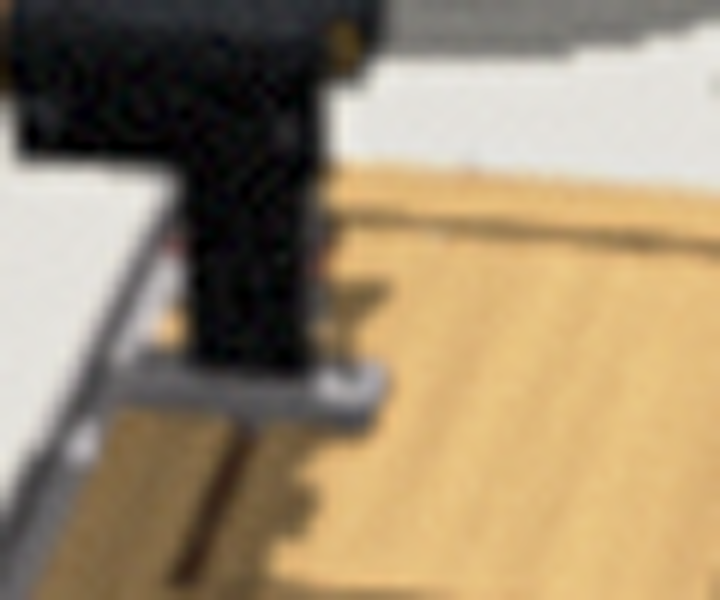

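```bash
python3 -m pendant '[[0.0007,0,0,0],[0,0,0,0],[0,0,0,0]]'|sed -n '2p;4p'; python3 -m pendant '[[0,0,0,0],[0,0,0,0]]'|sed -n '2p;4p'
```

```text
ee_pos: [0.5631, 0.1351, 0.0865]
ft_force: [1.0, -1.1, 0.8]
ee_pos: [0.5632, 0.1351, 0.0865]
ft_force: [0.7, -0.4, -0.1]
```

```bash
python3 -m pendant '[[0,0,0.0004,0],[0,0,0.0004,0],[0,0,0.0004,0],[0,0,0.0004,0],[0,0,0.0004,0],[0,0,0.0004,0],[0,0,0,0],[0,0,0,0]]'|sed -n '2p;4p'; for k in 1 2; do  python3 -m pendant '[[0,0,0.0002,0],[0,0,0.0002,0],[0,0,0.0002,0],[0,0,0.0001,0],[0,0,0,0]]'|sed -n '2p;4p';done
```

```text
ee_pos: [0.5632, 0.1351, 0.0841]
ft_force: [0.7, 0.2, 0.4]
ee_pos: [0.5632, 0.135, 0.0834]
ft_force: [0.3, 0.2, -0.1]
ee_pos: [0.5633, 0.1351, 0.0828]
ft_force: [-1.2, 0.7, 1.1]
```

```bash
for k in 1 2 3; do  python3 -m pendant '[[0,0,0.0001,0],[0,0,0.0001,0],[0,0,0,0]]'|sed -n '2p;4p';done
```

```text
ee_pos: [0.5633, 0.1351, 0.0827]
ft_force: [-3.0, -0.4, 4.0]
ee_pos: [0.5632, 0.1351, 0.0827]
ft_force: [-3.1, -0.6, 6.8]
ee_pos: [0.5633, 0.1351, 0.0827]
ft_force: [-3.9, -1.0, 9.5]
```

```bash
for k in 1 2; do python3 -m pendant '[[0,0,0,0],[0,0,0,0],[0,0,0,0],[0,0,0,0],[0,0,0,0],[0,0,0,0],[0,0,0,0]]'|sed -n '1,4p'; done; python3 -c "
from h import *
s=r.read_state();print(s['torque'],s['ft_force'])
i,K,p,M=cam('side');u,v=213,170
save(cv2.resize(i[v:v+50,u:u+60],None,fx=12,fy=12,interpolation=cv2.INTER_CUBIC),'s6.png')"
```

```text
time: 15.78
ee_pos: [0.5632, 0.1351, 0.0827]
eef_rot: [0.097, 0.995, 0.0, -0.0]
ft_force: [-5.0, -0.1, 9.1]
time: 16.37
ee_pos: [0.5632, 0.1351, 0.0827]
eef_rot: [0.097, 0.995, 0.0, -0.0]
ft_force: [-4.8, -1.2, 8.5]
[-0.17570913  1.0955719  -0.00874893] [-4.76563081 -1.16275976  8.46720099]
```

View pics/s6.png

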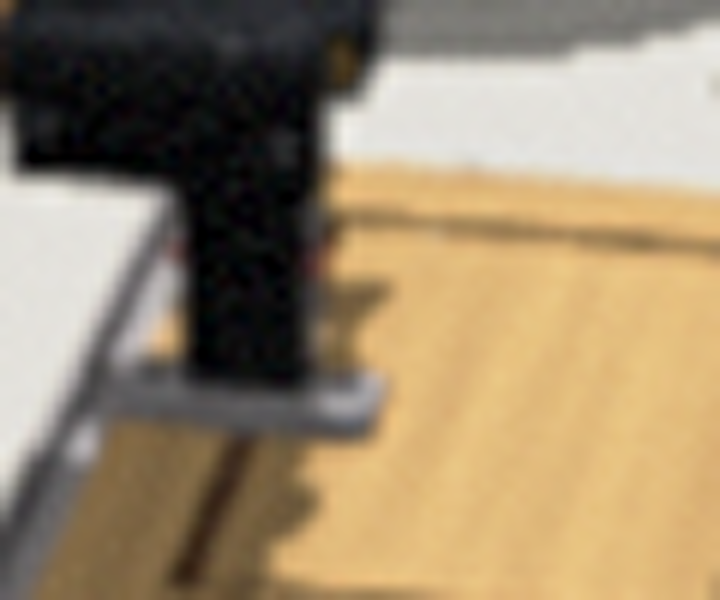

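The foot appears flat on the board (bottom edge from (100,418) to (370,437)) with its axis over the groove. There is a side load of about 5 N in x, so I relieve it and watch the moment.

```bash
for k in 1 2; do python3 -m pendant '[[0.0003,0,0,0],[0,0,0,0],[0,0,0,0]]'|sed -n '2p;4p'; python3 -c "
from h import *
s=r.read_state();print(s['torque'],s['ft_force'],R.from_quat(s['eef_rot']).as_matrix()[2])"; done
```

```text
ee_pos: [0.5632, 0.1351, 0.0826]
ft_force: [-2.6, -1.7, 7.4]
[-0.27256588  0.729347   -0.05804928] [-2.59724493 -1.69185472  7.38709214] [-4.02436131e-04  3.63786609e-04 -9.99999853e-01]
ee_pos: [0.5631, 0.1351, 0.0826]
ft_force: [-2.3, -1.4, 5.5]
[-0.20670863  0.38259265 -0.04191441] [-2.30966888 -1.39417021  5.51608778] [-9.24563499e-04  4.69581882e-04 -9.99999462e-01]
```

The centre of pressure is within about 10 mm of the axis, so the foot is flat. I bring the push back to about 10 N and hold.

```bash
python3 -m pendant '[[0.0002,0,0.0001,0],[0,0,0.0001,0],[0,0,0,0],[0,0,0,0]]'|sed -n '2p;4p'; python3 -m pendant '[[0,0,0,0],[0,0,0,0],[0,0,0,0],[0,0,0,0],[0,0,0,0],[0,0,0,0],[0,0,0,0],[0,0,0,0]]'|sed -n '2p;4p';  python3 -c "
from h import *
s=r.read_state();print(s['time'],s['torque'],s['ft_force'])"
```

```text
ee_pos: [0.5631, 0.1351, 0.0826]
ft_force: [-2.1, -0.6, 7.4]
ee_pos: [0.5631, 0.1351, 0.0826]
ft_force: [-1.6, -0.6, 6.8]
17.9167 [-0.26742216  0.39281872  0.00315773] [-1.61502007 -0.55986593  6.81868278]
```

```bash
python3 -m pendant '[[0,0,0.0001,0],[0,0,0,0],[0,0,0,0],[0,0,0,0],[0,0,0,0],[0,0,0,0],[0,0,0,0],[0,0,0,0]]'|sed -n '2p;4p'; python3 -m pendant '[[0,0,-0.0005,0],[0,0,-0.001,0],[0,0,-0.003,0],[0,0,-0.006,0],[0,0,-0.01,0],[0,0,-0.015,0],[0,0,-0.015,0],[0,0,0,0]]' >/dev/null; python3 go.py 0.4428 -0.2088 0.1331 -9.5
```

```text
ee_pos: [0.5631, 0.1351, 0.0826]
ft_force: [-2.1, -1.0, 7.9]
t 19.25 pos [0.5638 0.1356 0.1356] yaw -11.11 tilt [-0.0033  0.0024] d [ 0.0524 -0.3613  0.0015] turn -0.0281 F [ 0.99 -0.75 -1.45] w 0.0197 grip 34.9 q [-0.63  0.31  0.38  1.73 -0.13  1.12  1.16]
```

Lifted. I carry it back over the stand.

```bash
python3 -m pendant '[[0.002,-0.01,0,0],[0.004,-0.02,0,0],[0.005,-0.03,0,0],[0.006,-0.035,0,-0.007],[0.006,-0.035,0,-0.007],[0.006,-0.035,0,-0.007],[0.006,-0.035,0,-0.007],[0.006,-0.035,0,0]]' >/dev/null;python3 -m pendant '[[0.005,-0.035,0,0],[0.004,-0.03,0,0],[0.002,-0.02,0,0],[0,-0.015,0,0],[0,-0.01,0,0],[0,0,0,0],[0,0,0,0]]' >/dev/null; python3 go.py 0.4428 -0.2088 0.0975 -9.5
```

```text
t 20.5 pos [ 0.4499 -0.1947  0.1318] yaw -9.53 tilt [0.001  0.0003] d [ 0.0046 -0.0151  0.0343] turn -0.0005 F [ 0.32  0.33 -2.92] w 0.0199 grip 34.9 q [-0.26  0.13  0.62  1.96 -0.08  1.08  1.8 ]
```

```bash
python3 -m pendant '[[0.002,-0.005,0,0],[0.002,-0.005,0,0],[0.001,-0.005,0.001,0],[0,0,0.006,0],[0,0,0.008,0],[0,0,0.008,0],[0,0,0,0],[0,0,0,0]]' >/dev/null; python3 go.py 0.4428 -0.2088 0.0975 -9.5
python3 - <<'E'
from h import *
i,K,p,M=cam("side"); save(cv2.resize(i[200:300,130:250],None,fx=6,fy=6,interpolation=cv2.INTER_CUBIC),"s7.png")
E
```

```text
t 21.1667 pos [ 0.4425 -0.2087  0.1085] yaw -9.49 tilt [ 0.0017 -0.0001] d [-0.0003 -0.      0.011 ] turn 0.0002 F [ 0.12 -0.15 -1.93] w 0.0197 grip 34.9 q [-0.23  0.16  0.63  1.99 -0.11  1.03  1.85]
```

View pics/s7.png

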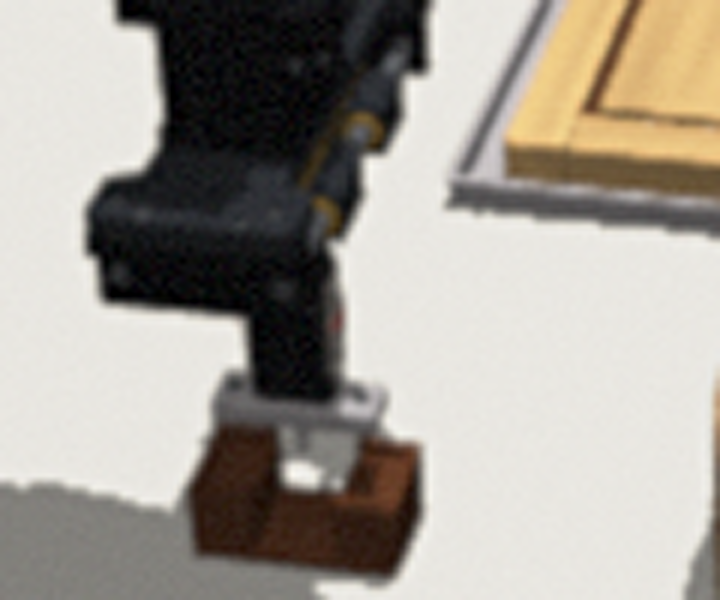

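The foot (215–385, row 410) sits centred above the stand recess. Lowering.

```bash
python3 -m pendant '[[0,0,0.003,0],[0,0,0.005,0],[0,0,0.005,0],[0,0,0.004,0],[0,0,0.002,0],[0,0,0,0],[0,0,0,0]]'|sed -n '2p;4p'; python3 -m pendant '[[0,0,0.0006,0],[0,0,0.0006,0],[0,0,0.0006,0],[0,0,0.0006,0],[0,0,0.0006,0],[0,0,0.0006,0],[0,0,0.0006,0],[0,0,0,0]]'|sed -n '2p;4p';python3 go.py 0.4428 -0.2088 0.081 -9.5
```

```text
ee_pos: [0.4428, -0.209, 0.0902]
ft_force: [-0.1, -0.3, -1.0]
ee_pos: [0.4429, -0.209, 0.086]
ft_force: [1.0, 0.3, -1.3]
t 22.4667 pos [ 0.4429 -0.209   0.086 ] yaw -9.5 tilt [0.0002 0.0001] d [0.0001 0.0002 0.005 ] turn 0.0 F [ 0.96  0.33 -1.32] w 0.02 grip 34.9 q [-0.22  0.2   0.62  2.01 -0.14  0.98  1.88]
```

```bash
python3 -m pendant '[[0,0,0.0006,0],[0,0,0.0006,0],[0,0,0.0006,0],[0,0,0.0006,0],[0,0,0.0006,0],[0,0,0.0004,0],[0,0,0.0004,0],[0,0,0,0]]'|sed -n '2p;4p'; for k in 1 2 3; do python3 -m pendant '[[0,0,0.0002,0],[0,0,0.0002,0],[0,0,0,0]]'|sed -n '2p;4p';done
```

```text
ee_pos: [0.4429, -0.209, 0.0822]
ft_force: [0.0, 0.4, -2.8]
ee_pos: [0.4429, -0.209, 0.0819]
ft_force: [0.1, 0.6, -1.2]
ee_pos: [0.4429, -0.209, 0.0815]
ft_force: [0.4, -0.0, -2.2]
ee_pos: [0.4429, -0.209, 0.0811]
ft_force: [-0.2, 0.3, -1.3]
```

```bash
for k in 1 2 3 4; do python3 -m pendant '[[0,0,0.0002,0],[0,0,0.0001,0],[0,0,0,0]]'|sed -n '2p;4p';done
```

```text
ee_pos: [0.4429, -0.209, 0.0808]
ft_force: [-0.5, -0.7, -1.5]
ee_pos: [0.4429, -0.209, 0.0807]
ft_force: [-1.2, 0.0, 2.2]
ee_pos: [0.4429, -0.209, 0.0806]
ft_force: [-4.6, 1.5, 6.6]
ee_pos: [0.4429, -0.2091, 0.0806]
ft_force: [-5.9, 1.4, 12.3]
```

Contact came at exactly the original seating height. I relieve the push and let go.

```bash
python3 -m pendant '[[0.0002,0,-0.0002,0],[0.0002,0,-0.0002,0],[0,0,-0.0002,0],[0,0,0,0]]'|sed -n '2p;4p'; python3 -m pendant '[[0,0,0,0],[0,0,0,0],[0,0,0,0],[0,0,0,0],[0,0,0,0],[0,0,0,0]]' 0.6|tail -3; python3 go.py 0.4428 -0.2088 0.2 -9.5; python3 -m pendant '[[0,0,-0.004,0],[0,0,-0.008,0],[0,0,-0.012,0],[0,0,-0.015,0],[0,0,-0.02,0],[0,0,-0.025,0],[0,0,-0.025,0],[0,0,-0.02,0]]'|sed -n '2p;4p'; python3 -m pendant '[[0.005,0.03,0,0],[0.005,0.035,0,0],[0,0.035,0,0],[0,0.035,0,0],[0,0.03,0,0],[0,0,0,0],[0,0,0,0]]'|sed -n '2p;4p'
python3 - <<'E'
from h import *
i,K,p,M=cam("side"); t=cam("top")[0]
a=cv2.resize(i[210:310,130:230],(550,550),interpolation=cv2.INTER_CUBIC)
save(a,"s8.png")
for n in("top","side"):
    for th in("gauge_body","sanding_block","oil","egg_timer"):
        print(n,th,[(round(x["score"],2),np.round(x["bbox"],1).tolist()) for x in r.outline_of(th,n)[:1]])
E
```

```text
ee_pos: [0.4428, -0.209, 0.0806]
ft_force: [-0.3, 0.5, 1.4]
ft_force: [0.4, -0.0, 0.1]
width: 0.0493
grip_force: 0.0
t 25.7167 pos [ 0.4425 -0.2089  0.0805] yaw -9.5 tilt [0.     0.0001] d [-0.0002  0.0002 -0.1195] turn 0.0 F [ 0.37 -0.    0.13] w 0.0493 grip 0.0 q [-0.22  0.21  0.62  2.01 -0.14  0.97  1.88]
ee_pos: [0.4427, -0.2093, 0.2122]
ft_force: [0.4, 1.1, -0.6]
ee_pos: [0.4601, -0.0433, 0.2102]
ft_force: [-0.3, -0.9, 0.1]
top gauge_body [(0.68, [365.8, 259.0, 13.0, 22.2])]
top sanding_block [(0.58, [142.2, 261.6, 37.4, 41.8])]
top oil [(0.58, [145.1, 222.1, 15.8, 14.7])]
top egg_timer [(0.67, [299.9, 129.6, 23.9, 22.6])]
side gauge_body [(0.89, [181.1, 265.6, 28.9, 42.8])]
side sanding_block [(0.66, [208.4, 171.5, 23.2, 14.4])]
side oil [(0.55, [231.4, 167.8, 10.1, 27.1])]
side egg_timer [(0.73, [251.6, 213.1, 92.3, 63.3])]
```

View pics/s8.png

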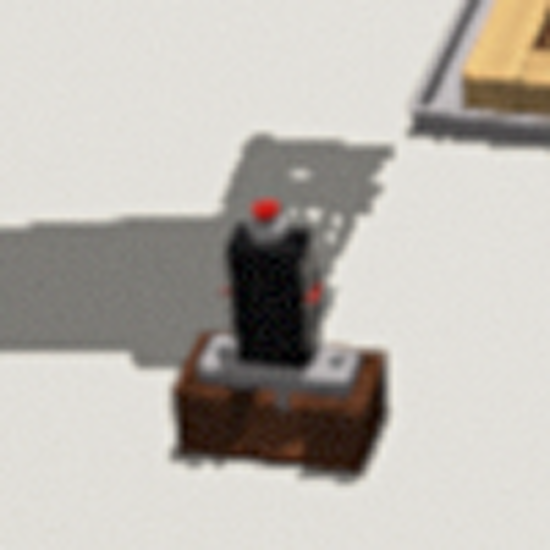

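The gauge stands upright and seated in its stand (foot at about (280,360)), and the red pointer at (315,293) sits higher on the scale than it did at the start. The bystanders have not moved and the arm is clear.

```bash
python3 -c "
from bench import r; print(r.close_job())"
```

```text
the job is handed in; nothing more can be done
None
```

The groove was felt with the pin, its depth was taken with a push of about 10 N, the gauge is back upright in its stand with the reading left on it, and the job is handed in; no verdict came back.

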